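# Line up the tea jars by height on the display board

## Task

Set the four jars of dried flowers on the display board in order of height, one standing in the middle of each cork mat: the tallest on the mat next to the tall wooden end block, then stepping down to the shortest at the other end. Put each jar down without dropping it or knocking it over, and leave the honey tube that stands among the jars where it is.

Things in the scene. Friction and masses are not known exactly. Their poses are not given: they have to be found in the camera images.
- jar_1: The tallest of four sealed glass jars of yellow dried flower buds with flat pale wooden lids: an upright straight cylinder 62 mm in diameter (lid as wide as the glass), 126 mm high, the lid being the top 18 mm. Loose, 300 g or so. Origin: centre of its underside; z up.
- jar_2: The second tallest of four sealed glass jars of yellow dried flower buds with flat pale wooden lids: an upright straight cylinder 56 mm in diameter (lid as wide as the glass), 106 mm high, the lid being the top 18 mm. Loose, 220 g or so. Origin: centre of its underside; z up.
- jar_3: The third tallest of four sealed glass jars of yellow dried flower buds with flat pale wooden lids: an upright straight cylinder 50 mm in diameter (lid as wide as the glass), 86 mm high, the lid being the top 18 mm. Loose, 150 g or so. Origin: centre of its underside; z up.
- jar_4: The shortest of four sealed glass jars of yellow dried flower buds with flat pale wooden lids: an upright straight cylinder 44 mm in diameter (lid as wide as the glass), 66 mm high, the lid being the top 18 mm. Loose, 100 g or so. Origin: centre of its underside; z up.
- mat_a: Round cork mat, 72 mm in diameter and 3 mm thick, fixed on the white display board; number 1 of four in a straight row, 100 mm apart, counted from the board's end on the robot's left (+y). Origin: centre of its underside, 12 mm above the table, so its top is 15 mm above the table; x of its frame points across the board (away from the robot), y along the row towards mat_a, z up. The bare board is 100 mm deep and 490 mm long.
- mat_b: Round cork mat, 72 mm in diameter and 3 mm thick, fixed on the white display board; number 2 of four in a straight row, 100 mm apart, counted from the board's end on the robot's left (+y). Origin: centre of its underside, 12 mm above the table, so its top is 15 mm above the table; x of its frame points across the board (away from the robot), y along the row towards mat_a, z up. The bare board is 100 mm deep and 490 mm long.
- mat_c: Round cork mat, 72 mm in diameter and 3 mm thick, fixed on the white display board; number 3 of four in a straight row, 100 mm apart, counted from the board's end on the robot's left (+y). Origin: centre of its underside, 12 mm above the table, so its top is 15 mm above the table; x of its frame points across the board (away from the robot), y along the row towards mat_a, z up. The bare board is 100 mm deep and 490 mm long.
- mat_d: Round cork mat, 72 mm in diameter and 3 mm thick, fixed on the white display board; number 4 of four in a straight row, 100 mm apart, counted from the board's end on the robot's left (+y). Origin: centre of its underside, 12 mm above the table, so its top is 15 mm above the table; x of its frame points across the board (away from the robot), y along the row towards mat_a, z up. The bare board is 100 mm deep and 490 mm long.
- tall_end: Tall wooden end block, 90 mm across the board, 30 mm along the row, 100 mm high, fixed at one end of the display board, 75 mm (centre to centre) beyond the last mat at that end; the end differs from start to start. A like block only 25 mm high stands at the other end. Origin: centre of its underside, 12 mm above the table.
- honey_tube: Bystander: slim amber glass honey tube with a wooden cap, 22 mm in diameter, 95 mm high, standing loose on the table in the row of jars, its centre 70 to 130 mm from those of its neighbours. Origin: centre of its underside. To be left standing where it is.

How it is judged (in metres and radians):
At the end, for the whole second after the job is handed in: Each jar stands upright (within 0.1 rad), released and at rest, on its own mat, its centre within 13 mm of the mat's centre, its underside on the mat: jar_1, jar_2, jar_3, jar_4 in this order from the mat next to the tall end block (angle between each of jar_1, jar_2, jar_3, jar_4's own z axis and vertical below 0.1 rad and linear speed of each of jar_1, jar_2, jar_3, jar_4 below 0.02 m/s and contact force between each of jar_1, jar_2, jar_3, jar_4 and the fingers below 0.05 N and ((horizontal distance between tall_end and mat_a below 0.15 m and horizontal distance between jar_1 and mat_a below 0.013 m and z of jar_1 in the frame of mat_a between 0 and 0.007 m and horizontal distance between jar_2 and mat_b below 0.013 m and z of jar_2 in the frame of mat_b between 0 and 0.007 m and horizontal distance between jar_3 and mat_c below 0.013 m and z of jar_3 in the frame of mat_c between 0 and 0.007 m and horizontal distance between jar_4 and mat_d below 0.013 m and z of jar_4 in the frame of mat_d between 0 and 0.007 m) or (horizontal distance between tall_end and mat_d below 0.15 m and horizontal distance between jar_1 and mat_d below 0.013 m and z of jar_1 in the frame of mat_d between 0 and 0.007 m and horizontal distance between jar_2 and mat_c below 0.013 m and z of jar_2 in the frame of mat_c between 0 and 0.007 m and horizontal distance between jar_3 and mat_b below 0.013 m and z of jar_3 in the frame of mat_b between 0 and 0.007 m and horizontal distance between jar_4 and mat_a below 0.013 m and z of jar_4 in the frame of mat_a between 0 and 0.007 m))); the robot touches nothing.
It fails at once if a jar is knocked over (angle between any of jar_1, jar_2, jar_3, jar_4's own z axis and vertical above 1 rad).
It fails at once if a jar is dropped or thrown: it moves faster than 0.7 m/s while not held by the fingers ((linear speed of jar_1 above 0.7 m/s and contact force between jar_1 and the fingers below 0.01 N) or (linear speed of jar_2 above 0.7 m/s and contact force between jar_2 and the fingers below 0.01 N) or (linear speed of jar_3 above 0.7 m/s and contact force between jar_3 and the fingers below 0.01 N) or (linear speed of jar_4 above 0.7 m/s and contact force between jar_4 and the fingers below 0.01 N)).
It fails at once if the honey tube is tipped over or shifted by more than 30 mm (angle between honey_tube's own z axis and vertical above 0.5 rad or distance of honey_tube from where it was at the start of the episode above 0.03 m).
It also fails if it takes over 102 s, if anything falls off the work surface, if the arm or the gripper's body presses on something with over 40 N, if the wrist force passes 120 N, or if a joint passes its speed limit or range.

## Robot

A 6-joint arm with a two-finger parallel gripper is mounted at the origin on the work surface. World frame = base frame: x ahead of the robot, y to its left, z up, the work surface at z = 0. Lengths are in mm, angles in rad, forces in N, time in s.
With the tool pointing down it reaches from about 325 to 850 mm from the base axis. Payload 15.5 kg.
Tool frame: the origin (TCP) lies midway between the tips of the shut fingers; the grasp point (between the pads) lies 19 mm behind it; z points along the fingers, x is the direction in which the jaws open and shut, and the axes are right-handed (so a half turn about z gives the same grasp; the last joint's range is limited). The gripper opens to 91 mm and grips with 3 to 60 N. Pads are 32 mm wide; open, the fingers measure 118 mm over their backs; the gripper's body (76 mm by 178 mm) begins 60 mm behind the grasp point.
Start: joints at [-1.444, 0.494, 1.345, -0, 1.302, -0.096], TCP at [137.492, -609.69, 213.915] pointing down, gripper open.
Joint ranges: [-2.91, 2.91], [-0.82, 2.16], [0.22, 2.67], [-1.22, 4.37], [0.12, 2.79], [-3.08, 3.08]. Speed limits (rad/s): [1.89, 1.89, 2.57, 3.01, 3.01, 3.01].

## Interface

Orientations are given as a rotation vector (axis times angle).
In Python, from rig import ctrl gives the robot as it stands.
- The arm moves only by the shell command python3 -m jog 'ROWS'. ROWS is JSON, a list of rows, each a list of 3 entries, a list of its own where there are three numbers: the shift along the tool's x, y, z in cm, then the turn, a rotation vector about the tool's x, y, z in degrees, then the opening in per cent of the stroke, from 0 (shut) to 100 (fully open). In form: [[[dx, dy, dz], [wx, wy, wz], claw], ...]. A call has 1 to 10 rows; each row shifts and turns the commanded pose from where the row before left it, along the tool's axes as they then stand; what a row does not reach is not made up. A row lasts 1/8 s, in which the tool goes at most 62.5 mm and 10.7 degrees, less where a joint would pass 70% of its speed; a pose out of reach is approached as far as the arm can. A call with a gripper value outside its range is refused whole. The fingers move at their own pace and stop on an object; the grip force is fixed at half the most. Time passes only in rows, so rows that do not move let the fingers close. It gives the time, the measured TCP pose, the force and the opening at its end, in the units of the state.
- ctrl.get_state(): the state, without advancing time (a new reading comes with each control period).
- ctrl.snapshot(name): name is "side" or "top"; returns a dict with "img" (420x560x3 uint8, red, green, blue), "K" (3x3 intrinsics, pixels), "T" (4x4, takes a point from camera to world coordinates). Camera axes: x right, y down, z forward; pixel columns grow to the right and rows downward; lengths in mm; the calibration is good to about 2 mm. A picture is of the moment at which its call begins. There is no depth.
- ctrl.finish_job(): hands the job in, once; it reports no verdict.
Trained networks look in the newest picture that a camera, given by its name, has taken for a name from the list of things; names that differ only in an ending like _2 or _b are one class to them, and where a whole thing is asked for, a point or a joint stands for the part that bears it (a point fixed in the world has none). Each returns a list of dicts, best first, with "score" (0 to 1); they miss things now and then, are a little off and sometimes report something else, mostly with a low value. They report only what shows in the picture. A call takes as long as a camera call.
- ctrl.boxes_of(label, camera): "location" ([row, column] in pixels, amid what is visible of it).
The state is a dict: "t": time; "joint_positions": joint angles; "qvel": joint speeds; "joint_torque": joint torques, N m; "tcp_pos": TCP position; "ee_rot": TCP orientation; "wrist_force": force on the tool from outside, world axes, zero at the start; "ft_torque": the same for the moment, N m; "finger_gap": opening from 0.0 (shut) to 1.0 (fully open).
Only numpy, scipy, OpenCV 4.12 (cv2) and the standard library are available. Lean on these libraries where they do the work, as an engineer would, in place of code of your own. Each camera call takes 0.05 s, during which the arm holds its last target. There are 200 camera calls.

## Working session

There is one attempt and no reset: what is moved stays moved. The work goes in short steps, Python scripts to look and compute and a shell command to move; the robot and the scene stay as the last step left them, time stands still between calls to the robot, and variables do not carry over. Pictures are saved under pics/ and viewed, about 12 in all and at most 16, crops included, and the job is handed in when it is done.

```bash
mkdir -p pics
cat > h.py <<'E'
import numpy as np, cv2
from rig import ctrl
def proj(s,p):
    T=np.linalg.inv(s["T"]); c=T[:3,:3]@np.array(p,float)+T[:3,3]; q=s["K"]@c; return q[:2]/q[2]
def ray(s,u,v,z):
    d=s["T"][:3,:3]@np.linalg.inv(s["K"])@np.array([u,v,1.]); o=s["T"][:3,3]; return o+d*(z-o[2])/d[2]
def snap(n,f=None):
    s=ctrl.snapshot(n)
    if f: cv2.imwrite("pics/"+f,s["img"][:,:,::-1])
    return s
E
python3 - <<'E'
from h import *
np.set_printoptions(precision=1,suppress=True)
st=ctrl.get_state(); print(st["tcp_pos"],st["ee_rot"],st["t"])
for n in("top","side"):
    s=snap(n,n+"0.png"); print(n,s["T"],s["K"][0])
    for l in("jar_1","mat_a","tall_end","honey_tube"):
        print(l,[(b["location"],round(b["score"],2),ray(s,b["location"][1],b["location"][0],50)[:2].round()) for b in ctrl.boxes_of(l,n)])
E
```

```text
[ 137.4 -609.3  213.3] [-2.5  2.   0. ] 0.0
top [[  -0.    -1.     0.1  436.7]
 [  -1.     0.     0.     5.9]
 [  -0.    -0.1   -1.  1206.6]
 [   0.     0.     0.     1. ]] [512.    0.  284.2]
jar_1 [([254.0, 243.5], 0.95, array([486., 105.])), ([271.9, 155.1], 0.72, array([451., 304.])), ([269.8, 325.4], 0.57, array([446., -79.])), ([257.3, 434.2], 0.56, array([ 467., -324.])), ([193.3, 382.0], 0.36, array([ 616., -214.]))]
mat_a [([197.6, 340.6], 0.95, array([ 608., -119.])), ([194.4, 384.8], 0.58, array([ 613., -220.]))]
tall_end [([190.9, 422.6], 0.88, array([ 619., -307.]))]
honey_tube []
side [[   1.    -0.1    0.2  392.4]
 [  -0.2   -0.6    0.8 -810.8]
 [   0.    -0.8   -0.6  705.9]
 [   0.     0.     0.     1. ]] [539.6   0.  288.8]
jar_1 [([346.2, 269.3], 0.93, array([ 468., -327.])), ([242.0, 238.3], 0.9, array([454., -95.])), ([125.2, 217.1], 0.79, array([459., 323.])), ([174.1, 236.8], 0.71, array([478., 114.]))]
mat_a [([192.4, 312.0], 0.93, array([618.,  22.])), ([254.1, 328.8], 0.89, array([ 604., -157.])), ([223.2, 324.7], 0.84, array([619., -75.])), ([287.5, 330.3], 0.68, array([ 586., -233.]))]
tall_end [([306.4, 360.5], 0.74, array([ 622., -282.])), ([243.7, 239.9], 0.19, array([ 456., -100.]))]
honey_tube [([282.1, 250.4], 0.92, array([ 460., -196.])), ([255.3, 332.6], 0.38, array([ 610., -161.]))]
```

View pics/top0.png

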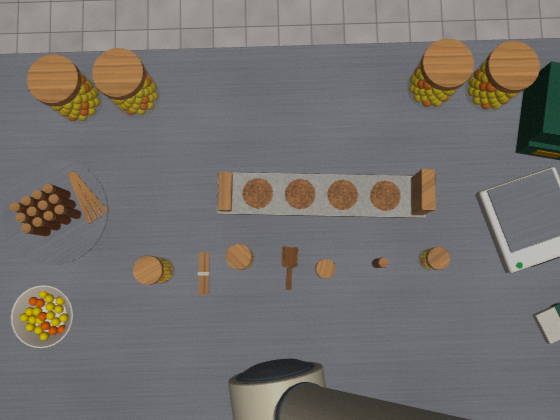

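View pics/side0.png

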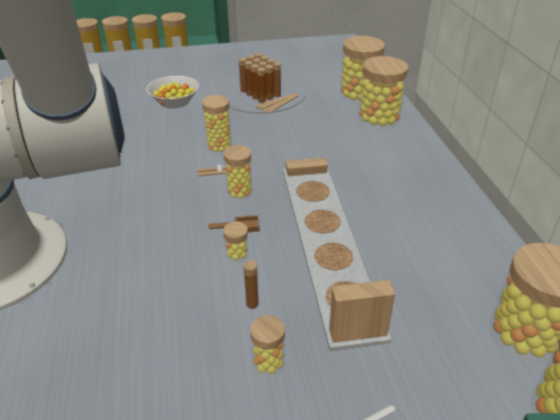

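The top view shows the jar lids at (148,270), (239,257), (326,268) and (437,258), the tube at (381,263) and the mats at columns 258, 300, 343 and 385. The tall block is on the right, at mat_d (-y). Next I'll refine these positions.

Run:
```python
from h import *
from scipy.spatial.transform import Rotation as R
from scipy.optimize import least_squares
np.set_printoptions(precision=3,suppress=True)
st=ctrl.get_state(); print(R.from_rotvec(st["ee_rot"]).as_matrix(), st["joint_positions"])
s=snap("top"); img=s["img"][:,:,::-1].copy()
big=cv2.resize(img,None,fx=4,fy=4,interpolation=cv2.INTER_CUBIC)
hsv=cv2.cvtColor(img,cv2.COLOR_BGR2HSV)
th=np.linspace(0,2*np.pi,60,endpoint=False)
lab=cv2.GaussianBlur(cv2.cvtColor(img,cv2.COLOR_BGR2LAB).astype(np.float32),(0,0),.8)
# circle edge fit at known radius, height: maximise contrast just inside vs outside
def fit(c,r,z):
    p0=ray(s,*c,z)[:2]; best=None
    def sc(x,y):
        o=0;
        pts=lambda k:np.array([proj(s,(x+(r+k)*np.cos(t),y+(r+k)*np.sin(t),z)) for t in th],np.float32)
        a,b=[cv2.remap(lab,q[:,0].copy(),q[:,1].copy(),cv2.INTER_LINEAR)[:,0] for q in (pts(-3.5),pts(3.5))]
        return np.median(np.linalg.norm(a-b,axis=1))+np.mean(np.linalg.norm(a-b,axis=1))
    g=[(sc(p0[0]+i,p0[1]+j),i,j) for i in range(-10,11,1) for j in range(-10,11,1)]
    m=max(g); top=[q for q in g if q[0]>.95*m[0]]
    d=np.mean(np.array(top),0)[1:]; q=p0+d
    return q,m[0],len(top)
for n,c,r,z in [("j1",(148,270),31,126),("j2",(239,257),28,106),("j4",(326,268),22,66),("j3",(437,258),25,86),("tube",(382,262),11,95)]+[("m",(c,v),36,15) for c,v in((258,193),(300,194),(343,195),(385,196))]:
    q,m,k=fit(c,r,z); print(n,q,round(float(m)),k)
    pp=np.array([proj(s,(q[0]+r*np.cos(t),q[1]+r*np.sin(t),z)) for t in th])
    cv2.polylines(big,[np.round(pp*4+1.5).astype(int)],True,(255,0,0),1)
cv2.imwrite("pics/fit.png",cv2.resize(big[580:1180,460:1860],(800,343),interpolation=cv2.INTER_AREA))
s=snap("side"); img=s["img"]
```

```text
[[ 0.22  -0.976 -0.   ]
 [-0.976 -0.22   0.   ]
 [-0.     0.    -1.   ]] [-1.445  0.494  1.346 -0.     1.302 -0.095]
j1 [455.689 302.728] 69 9
j2 [479.225 111.741] 63 9
j4 [448.869 -77.552] 63 11
j3 [ 465.752 -324.01 ] 64 10
tube [ 457.181 -188.123] 104 2
m [630.574  72.921] 90 8
m [626.01  -26.983] 89 8
m [ 621.513 -126.951] 88 8
m [ 616.466 -227.083] 88 10
```

View pics/fit.png

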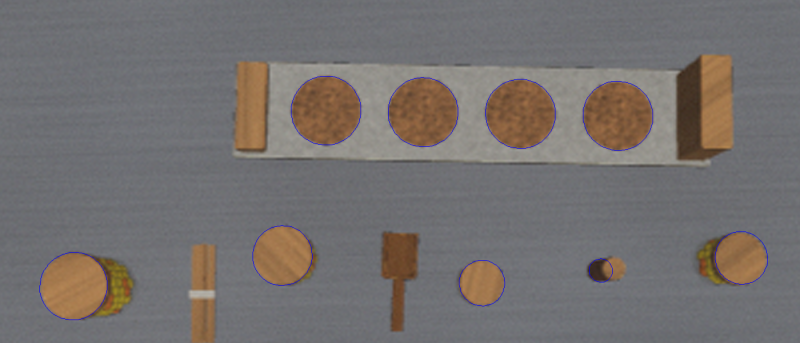

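```bash
python3 -m jog '[[[0,0,0],[0,0,-9.7],100],[[0,0,0],[0,0,-9.7],100],[[0,0,0],[0,0,-9.7],100],[[0,0,0],[0,0,-9.7],100],[[0,0,0],[0,0,-9.7],100],[[0,0,0],[0,0,-9.7],100],[[0,0,0],[0,0,-9.7],100],[[0,0,0],[0,0,-9.4],100]]'
```

```text
t: 1.6
tcp_pos: [137.5, -609.7, 213.9]
ee_rot: [-3.142, -0.009, -0.0]
wrist_force: [0.9, -0.2, -0.3]
finger_gap: 0.999
```

```bash
python3 -m jog '[[[2,-1.8,0],[0,0,0],100],[[4,-3.5,0],[0,0,0],100],[[4.4,-3.8,0],[0,0,0],100],[[4.4,-3.8,0],[0,0,0],100],[[4.4,-3.8,0],[0,0,0],100],[[4.4,-3.8,0],[0,0,0],100],[[4.4,-3.8,0],[0,0,0],100],[[3.4,-2.9,3],[0,0,0],100],[[1.4,-1.2,4],[0,0,0],100],[[0,0,0],[0,0,0],100]]'
```

```text
t: 2.85
tcp_pos: [465.0, -322.7, 141.8]
ee_rot: [-3.138, -0.001, 0.006]
wrist_force: [0.2, -0.6, 0.6]
finger_gap: 0.998
```

```bash
python3 -m jog '[[[0.1,0.1,1.5],[0,0,0],100],[[0,0,2.6],[0,0,0],100],[[0,0,2.6],[0,0,0],100],[[0,0,2.2],[0,0,0],100],[[0,0,1.2],[0,0,0],100],[[0,0,0],[0,0,0],70],[[0,0,0],[0,0,0],45],[[0,0,0],[0,0,0],30],[[0,0,0],[0,0,0],30],[[0,0,0],[0,0,0],30]]'
```

```text
t: 4.1
tcp_pos: [466.6, -326.7, 43.3]
ee_rot: [3.141, 0.0, 0.001]
wrist_force: [-0.9, 1.4, 5.7]
finger_gap: 0.542
```

```bash
python3 -m jog '[[[0,0,-1],[0,0,0],30],[[0,0,-2.5],[0,0,0],30],[[0,0,-4],[0,0,0],30],[[1,-1.5,-3.5],[0,0,0],30],[[2,-3.5,-1.5],[0,0,0],30],[[3,-5,0],[0,0,0],30],[[3,-5.3,0],[0,0,0],30],[[3,-5.3,0],[0,0,0],30],[[2.5,-5,0],[0,0,0],30],[[1,-3,0],[0,0,0],30]]'; python3 -m jog '[[[0.5,-1.3,1.5],[0,0,0],30],[[0,0,3],[0,0,0],30],[[0,0,2],[0,0,0],30],[[0,0,0],[0,0,0],30],[[0,0,0],[0,0,0],30]]'
python3 - <<'E'
from h import *
snap("top","t1.png");s=snap("side","s1.png")
print(ctrl.get_state()["tcp_pos"])
E
```

```text
t: 5.35
tcp_pos: [622.3, -38.0, 168.4]
ee_rot: [-3.141, -0.003, -0.001]
wrist_force: [-0.1, -0.1, -1.5]
finger_gap: 0.546
t: 5.98
tcp_pos: [626.6, -28.2, 103.5]
ee_rot: [3.141, -0.001, 0.001]
wrist_force: [0.1, -0.0, -2.3]
finger_gap: 0.544
[626.90747299 -27.99272346 103.86617439]
```

View pics/s1.png

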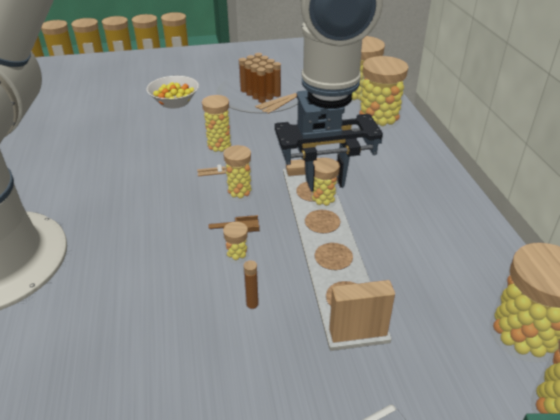

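```bash
python3 -m jog '[[[0,0.1,1],[0,0,0],30],[[0,0,1.5],[0,0,0],30],[[0,0,1],[0,0,0],30],[[0,0,0.6],[0,0,0],30],[[0,0,0.2],[0,0,0],30],[[0,0,0.1],[0,0,0],30],[[0,0,0],[0,0,0],30]]'
python3 - <<'E'
from h import *
s=snap("side")
p=[proj(s,(626,-27,z)) for z in(15,101)];print(p)
x=np.ascontiguousarray(s["img"][130:230,270:380,::-1])
x=cv2.resize(x,None,fx=5,fy=5,interpolation=cv2.INTER_CUBIC)
for z in(15,101):
  q=np.array([proj(s,(626+25*np.cos(t),-27+25*np.sin(t),z)) for t in np.linspace(0,6.28,40)])
  cv2.polylines(x,[np.round((q-[270,130])*5+2).astype(int)],True,(255,0,0),1)
cv2.imwrite("pics/s2.png",x)
E
```

```text
t: 6.95
tcp_pos: [626.6, -28.7, 59.2]
ee_rot: [3.142, 0.0, 0.001]
wrist_force: [-0.4, -0.1, -1.7]
finger_gap: 0.542
[array([321.20725423, 220.55841409]), array([323.18277681, 185.66481046])]
```

View pics/s2.png

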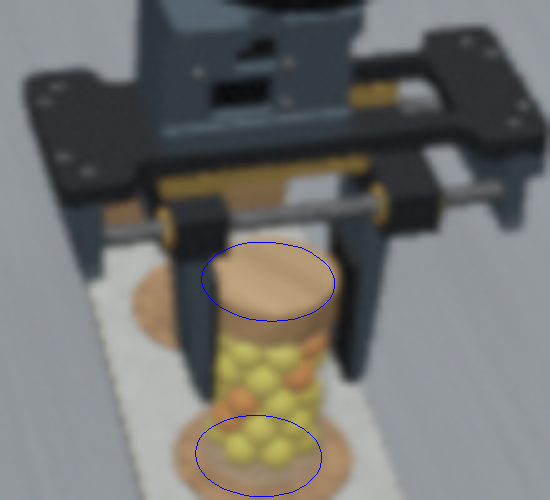

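The jar is over mat_b, within about 3 mm and not quite in contact. I'll lower it the last bit and release.

```bash
python3 -m jog '[[[-0.2,0,0.1],[0,0,0],30],[[0,0,0.1],[0,0,0],30],[[0,0,0],[0,0,0],30]]'; python3 -m jog '[[[0,0,0],[0,0,0],65],[[0,0,0],[0,0,0],80],[[0,0,0],[0,0,0],90],[[0,0,-2],[0,0,0],90],[[0,0,-4],[0,0,0],90],[[0,0,-5],[0,0,0],90],[[0,0,-3],[0,0,0],90]]'
```

```text
t: 7.38
tcp_pos: [624.9, -28.6, 58.2]
ee_rot: [3.141, 0.0, 0.002]
wrist_force: [-2.4, 0.5, 16.3]
finger_gap: 0.541
t: 8.25
tcp_pos: [625.0, -28.7, 199.3]
ee_rot: [3.141, 0.0, 0.004]
wrist_force: [0.2, -0.4, -0.8]
finger_gap: 0.898
```

```bash
python3 -m jog '[[[-2,-2,0],[0,0,0],100],[[-4,-4,0],[0,0,0],100],[[-4.3,-4,1],[0,0,0],100],[[-3.3,-3,2],[0,0,0],100],[[-1,-1,2],[0,0,0],100],[[0,0,0],[0,0,0],100],[[0,0,0],[0,0,0],100]]'
```

```text
t: 9.12
tcp_pos: [479.5, 111.0, 147.6]
ee_rot: [-3.142, 0.0, -0.002]
wrist_force: [1.5, -0.6, 0.9]
finger_gap: 1.0
```

Run:
```python
from h import *
s=snap("top","t2.png");print(ctrl.get_state()["tcp_pos"])
for n in("jar_2",):
  print([(b["location"],round(b["score"],2),ray(s,b["location"][1],b["location"][0],101)[:2].round()) for b in ctrl.boxes_of(n,"top")])
```

```text
[479.65086725 110.87692571 147.63928686]
[([189.9, 299.5], 0.94, array([620., -25.])), ([268.3, 325.7], 0.7, array([448., -76.]))]
```

View pics/t2.png

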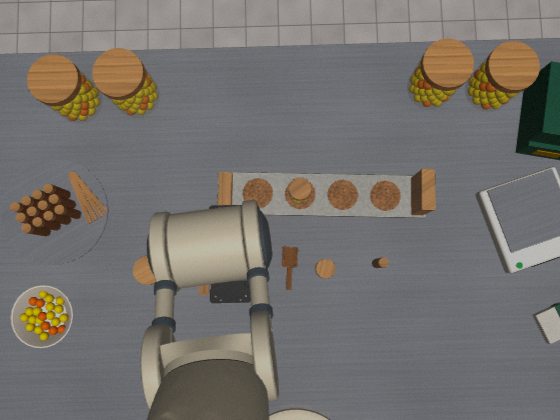

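Jar_3's lid shows at (301,189) on mat_b, and the tube and the other jars haven't moved. On to jar_2.

```bash
python3 -m jog '[[[0,-0.1,1.2],[0,0,0],100],[[0,0,2.4],[0,0,0],100],[[0,0,2.6],[0,0,0],100],[[0,0,2],[0,0,0],100],[[0,0,1],[0,0,0],100],[[0,0,0],[0,0,0],75],[[0,0,0],[0,0,0],50],[[0,0,0],[0,0,0],35],[[0,0,0],[0,0,0],35],[[0,0,0],[0,0,0],35]]'
```

```text
t: 10.48
tcp_pos: [478.7, 112.4, 55.3]
ee_rot: [-3.141, -0.0, -0.001]
wrist_force: [0.2, -1.2, 7.3]
finger_gap: 0.612
```

```bash
python3 -m jog '[[[0,0,-1],[0,0,0],35],[[0,0,-2.5],[0,0,0],35],[[0,0,-4],[0,0,0],35],[[0,1,-3.5],[0,0,0],35],[[1,3,-1.5],[0,0,0],35],[[2.5,4.5,0],[0,0,0],35],[[3.5,5,0],[0,0,0],35],[[3.5,5,0],[0,0,0],35],[[2.3,3.5,0],[0,0,0],35],[[1.5,1.9,0],[0,0,0],35]]'; python3 -m jog '[[[0,0,0.5],[0,0,0],35],[[0,0,2.5],[0,0,0],35],[[0,0,3.5],[0,0,0],35],[[0,0,2],[0,0,0],35],[[0,0,0],[0,0,0],35],[[0,0,0],[0,0,0],35]]'
```

```text
t: 11.72
tcp_pos: [622.0, -128.6, 180.2]
ee_rot: [3.142, -0.002, -0.0]
wrist_force: [0.1, 0.5, -2.0]
finger_gap: 0.609
t: 12.48
tcp_pos: [621.6, -126.3, 96.0]
ee_rot: [3.141, 0.001, 0.001]
wrist_force: [-0.0, -0.8, -1.4]
finger_gap: 0.603
```

```bash
python3 -m jog '[[[0,0,0.8],[0,0,0],35],[[0,0,1],[0,0,0],35],[[0,0,0.5],[0,0,0],35],[[0,0,0.2],[0,0,0],35],[[0,0,0],[0,0,0],35],[[0,0,0],[0,0,0],35]]'
```

```text
t: 13.22
tcp_pos: [621.2, -126.6, 70.3]
ee_rot: [-3.142, -0.0, 0.0]
wrist_force: [-3.7, 1.9, 7.0]
finger_gap: 0.608
```

```bash
python3 -m jog '[[[0,0,0],[0,0,0],70],[[0,0,0],[0,0,0],85],[[0,0,0],[0,0,0],95],[[0,0,-2],[0,0,0],95],[[0,0,-4],[0,0,0],100],[[0,0,-5],[0,0,0],100],[[0,0,-2],[0,0,0],100]]'; python3 -m jog '[[[-1,-2,0],[0,0,0],100],[[-2,-4,0],[0,0,0],100],[[-2,-5.5,0],[0,0,0],100],[[-2,-5.5,0],[0,0,0],100],[[-2,-5.5,0],[0,0,0],100],[[-2,-5.5,0],[0,0,0],100],[[-2,-5.5,0],[0,0,0],100],[[-2,-5.4,0],[0,0,0],100],[[-1.5,-4,1.5],[0,0,0],100],[[0,0,1],[0,0,0],100]]'
```

```text
t: 14.1
tcp_pos: [622.5, -126.9, 203.0]
ee_rot: [3.14, 0.0, 0.006]
wrist_force: [0.2, 0.3, 0.2]
finger_gap: 0.998
t: 15.35
tcp_pos: [453.3, 304.6, 173.2]
ee_rot: [3.141, 0.006, -0.004]
wrist_force: [0.2, -0.7, 0.3]
finger_gap: 1.003
```

```bash
python3 -m jog '[[[0.2,0.1,1.2],[0,0,0],100],[[0,0,2.4],[0,0,0],100],[[0,0,2.8],[0,0,0],100],[[0,0,2.2],[0,0,0],100],[[0,0,1],[0,0,0],100],[[0,0,0],[0,0,0],75],[[0,0,0],[0,0,0],55],[[0,0,0],[0,0,0],40],[[0,0,0],[0,0,0],40],[[0,0,0],[0,0,0],40]]'
```

```text
t: 16.6
tcp_pos: [458.5, 301.5, 79.5]
ee_rot: [-3.141, -0.0, -0.001]
wrist_force: [-2.3, -0.8, 6.7]
finger_gap: 0.682
```

```bash
python3 -m jog '[[[0,0,-1],[0,0,0],40],[[0,0,-2.5],[0,0,0],40],[[0,0,-4],[0,0,0],40],[[0,1,-4.5],[0,0,0],40],[[0,2,-3],[0,0,0],40],[[1,3.5,0],[0,0,0],40],[[2,5,0],[0,0,0],40],[[2,5,0],[0,0,0],40],[[2,5,0],[0,0,0],40],[[2,5,0],[0,0,0],40]]'; python3 -m jog '[[[2,5,0],[0,0,0],40],[[2,5,0],[0,0,0],40],[[1.5,5,0],[0,0,0],40],[[1,5,0],[0,0,0],40],[[0.3,3.5,0],[0,0,0],40],[[0,2,0],[0,0,0],40],[[0,0.9,0],[0,0,0],40],[[0,0,0],[0,0,0],40],[[0,0,0],[0,0,0],40]]'
```

```text
t: 17.85
tcp_pos: [548.8, 34.6, 229.6]
ee_rot: [3.142, 0.0, 0.001]
wrist_force: [1.4, 0.6, -4.1]
finger_gap: 0.684
t: 18.98
tcp_pos: [616.4, -226.4, 229.0]
ee_rot: [-3.141, -0.002, 0.0]
wrist_force: [0.1, 0.0, -2.6]
finger_gap: 0.681
```

```bash
python3 -m jog '[[[0,0,1],[0,0,0],40],[[0,0,2.5],[0,0,0],40],[[0,0,3.5],[0,0,0],40],[[0,0,3],[0,0,0],40],[[0,0,1.8],[0,0,0],40],[[0,0,0.8],[0,0,0],40],[[0,0,0],[0,0,0],40],[[0,0,0],[0,0,0],40]]'
```

```text
t: 19.98
tcp_pos: [617.0, -227.9, 104.0]
ee_rot: [3.141, 0.0, 0.002]
wrist_force: [-0.3, -0.2, -2.6]
finger_gap: 0.68
```

Run:
```python
from h import *
print([ctrl.get_state()[k] for k in("tcp_pos","wrist_force")]); s=snap("side")
x=cv2.resize(np.ascontiguousarray(s["img"][150:350,200:400,::-1]),None,fx=3,fy=3,interpolation=cv2.INTER_CUBIC)
cv2.imwrite("pics/s3.png",x)
```

```text
[array([ 617.03657698, -227.88828642,  103.97290282]), array([-0.25082951, -0.18049186, -2.62115444])]
```

View pics/s3.png

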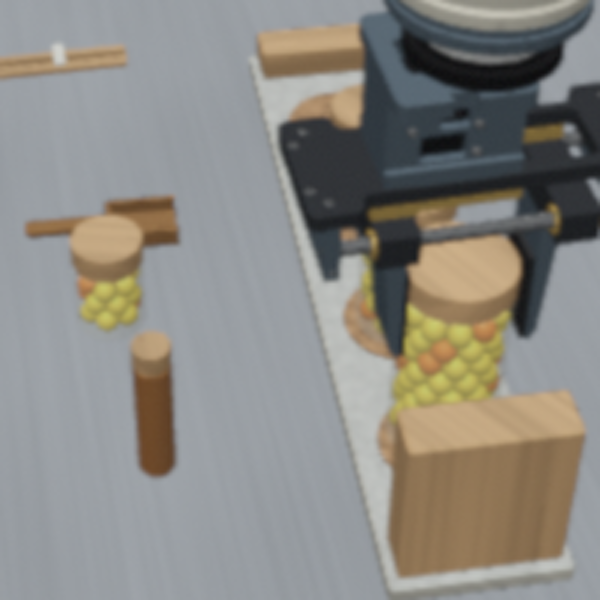

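Jar_1 hangs upright over mat_d, with its lid at crop (462,275). The tube stands untouched at (155,400). I'll lower it until it touches.

```bash
python3 -m jog '[[[0,0,0.4],[0,0,0],40],[[0,0,0.3],[0,0,0],40],[[0,0,0.1],[0,0,0],40],[[0,0,0],[0,0,0],40]]'; python3 -m jog '[[[0,0,0.1],[0,0,0],40],[[0,0,0],[0,0,0],40]]'
```

```text
t: 20.52
tcp_pos: [616.4, -227.6, 94.8]
ee_rot: [-3.141, -0.0, 0.0]
wrist_force: [-0.1, -0.0, -2.6]
finger_gap: 0.679
t: 20.78
tcp_pos: [616.4, -227.8, 94.4]
ee_rot: [3.141, 0.0, 0.0]
wrist_force: [-3.5, 0.5, 5.3]
finger_gap: 0.679
```

```bash
python3 -m jog '[[[0,0,0],[0,0,0],75],[[0,0,0],[0,0,0],90],[[0,0,0],[0,0,0],100],[[0,0,-2],[0,0,0],100],[[0,0,-4],[0,0,0],100],[[0,0,-4.5],[0,0,0],100],[[0,0,-1.5],[0,0,0],100]]'; python3 -m jog '[[[-2,-2,0],[0,0,0],100],[[-4.5,-4,0],[0,0,0],100],[[-5,-4.5,0],[0,0,0],100],[[-3.7,-3,2],[0,0,0],100],[[-1.5,-1.5,3],[0,0,0],100],[[0,0,3],[0,0,0],100],[[0,0,1],[0,0,0],100],[[0,0,0],[0,0,0],100]]'
```

```text
t: 21.65
tcp_pos: [617.5, -228.1, 216.8]
ee_rot: [3.14, 0.0, 0.006]
wrist_force: [-0.1, -0.6, 0.9]
finger_gap: 0.997
t: 22.65
tcp_pos: [452.9, -80.9, 123.7]
ee_rot: [-3.141, 0.0, 0.002]
wrist_force: [-0.4, 0.0, 0.6]
finger_gap: 0.996
```

```bash
python3 -m jog '[[[-0.2,-0.2,1.2],[0,0,0],100],[[0,0,2.5],[0,0,0],100],[[0,0,2.8],[0,0,0],100],[[0,0,2.2],[0,0,0],100],[[0,0,1],[0,0,0],100],[[0,0,0],[0,0,0],70],[[0,0,0],[0,0,0],50],[[0,0,0],[0,0,0],30],[[0,0,0],[0,0,0],25],[[0,0,0],[0,0,0],25]]'
```

```text
t: 23.9
tcp_pos: [451.0, -78.9, 27.1]
ee_rot: [3.142, 0.0, 0.0]
wrist_force: [-0.4, 0.2, 0.5]
finger_gap: 0.482
```

```bash
python3 -m jog '[[[0,0,-1],[0,0,0],25],[[0,0,-2.5],[0,0,0],25],[[0,0,-4],[0,0,0],25],[[0,-1,-3.5],[0,0,0],25],[[2,-3,0],[0,0,0],25],[[3.5,-4,0],[0,0,0],25],[[4.5,-4,0],[0,0,0],25],[[4.5,-2.2,0],[0,0,0],25],[[2.5,-1,0],[0,0,0],25],[[1,0,0],[0,0,0],25]]'; python3 -m jog '[[[0,0,1],[0,0,0],25],[[0,0,2.5],[0,0,0],25],[[0,0,3],[0,0,0],25],[[0,0,1.5],[0,0,0],25],[[0,0,0.5],[0,0,0],25],[[0,0,0],[0,0,0],25],[[0,0,0],[0,0,0],25]]'
```

```text
t: 25.15
tcp_pos: [631.7, 73.9, 137.2]
ee_rot: [-3.142, -0.002, -0.0]
wrist_force: [-0.3, 0.2, -0.6]
finger_gap: 0.475
t: 26.02
tcp_pos: [631.4, 73.2, 52.8]
ee_rot: [-3.142, -0.0, -0.002]
wrist_force: [-0.6, -0.2, -0.9]
finger_gap: 0.477
```

```bash
python3 -m jog '[[[-0.1,0,0.5],[0,0,0],25],[[0,0,0.4],[0,0,0],25],[[0,0,0.1],[0,0,0],25],[[0,0,0],[0,0,0],25]]'; python3 -m jog '[[[0,0,0.1],[0,0,0],25],[[0,0,0],[0,0,0],25]]'
```

```text
t: 26.52
tcp_pos: [629.7, 73.2, 42.1]
ee_rot: [3.142, 0.0, -0.0]
wrist_force: [-3.2, -0.0, 6.8]
finger_gap: 0.48
t: 26.78
tcp_pos: [629.8, 73.2, 42.1]
ee_rot: [3.142, 0.0, 0.0]
wrist_force: [-7.7, 0.4, 22.2]
finger_gap: 0.477
```

Contact made. I'll raise it 1 mm to ease the press, release, retract and back off toward the base.

```bash
python3 -m jog '[[[0,0,-0.1],[0,0,0],25],[[0,0,0],[0,0,0],60],[[0,0,0],[0,0,0],75],[[0,0,0],[0,0,0],85],[[0,0,-2],[0,0,0],90],[[0,0,-4],[0,0,0],90],[[0,0,-5],[0,0,0],90],[[0,0,-5],[0,0,0],90],[[0,0,-2],[0,0,0],90]]'; python3 -m jog '[[[-3,-3,0],[0,0,0],90],[[-5,-4,0],[0,0,0],90],[[-5,-4,0],[0,0,0],90],[[-5,-5,0],[0,0,0],90],[[-3,-5,0],[0,0,0],90],[[0,-3,0],[0,0,0],90],[[0,0,0],[0,0,0],90]]'
python3 - <<'E'
from h import *
s=snap("top"); img=s["img"][:,:,::-1].copy()
th=np.linspace(0,2*np.pi,60,endpoint=False)
lab=cv2.GaussianBlur(cv2.cvtColor(img,cv2.COLOR_BGR2LAB).astype(np.float32),(0,0),.8)
big=cv2.resize(img,None,fx=4,fy=4,interpolation=cv2.INTER_CUBIC)
for n,m,r,z in [("j1",(616.5,-227.1),31,141),("j2",(621.5,-127),28,121),("j3",(626,-27),25,101),("j4",(630.6,72.9),22,81)]:
    def sc(x,y):
        a,b=[cv2.remap(lab,q[:,:1].copy(),q[:,1:].copy(),cv2.INTER_LINEAR)[:,0] for q in (np.array([proj(s,(x+(r+k)*np.cos(t),y+(r+k)*np.sin(t),z)) for t in th],np.float32) for k in(-3.5,3.5))]
        d=np.linalg.norm(a-b,axis=1); return np.median(d)+d.mean()
    g=max((sc(m[0]+i,m[1]+j),i,j) for i in range(-14,15) for j in range(-14,15)); print(n,"offset",g)
    pp=np.array([proj(s,(m[0]+g[1]+r*np.cos(t),m[1]+g[2]+r*np.sin(t),z)) for t in th])
    cv2.polylines(big,[np.round(pp*4+1.5).astype(int)],True,(255,0,0),1)
cv2.imwrite("pics/fit2.png",cv2.resize(big[600:1160,800:1860],(800,423),interpolation=cv2.INTER_AREA))
s=snap("side","s4.png")
for l in("honey_tube",): print([(b["location"],b["score"]) for b in ctrl.boxes_of(l,"side")])
E
```

```text
t: 27.9
tcp_pos: [631.0, 73.3, 225.1]
ee_rot: [-3.141, -0.0, -0.006]
wrist_force: [0.4, 0.1, -0.1]
finger_gap: 0.899
t: 28.78
tcp_pos: [427.7, 307.2, 221.9]
ee_rot: [-3.141, -0.004, -0.001]
wrist_force: [-0.0, -1.2, -0.7]
finger_gap: 0.903
j1 offset (np.float32(75.87397), -1, -2)
j2 offset (np.float32(58.30233), 0, -1)
j3 offset (np.float32(61.841187), 0, 3)
j4 offset (np.float32(59.01529), 2, 3)
[([280.9, 249.6], 0.91)]
```

View pics/fit2.png

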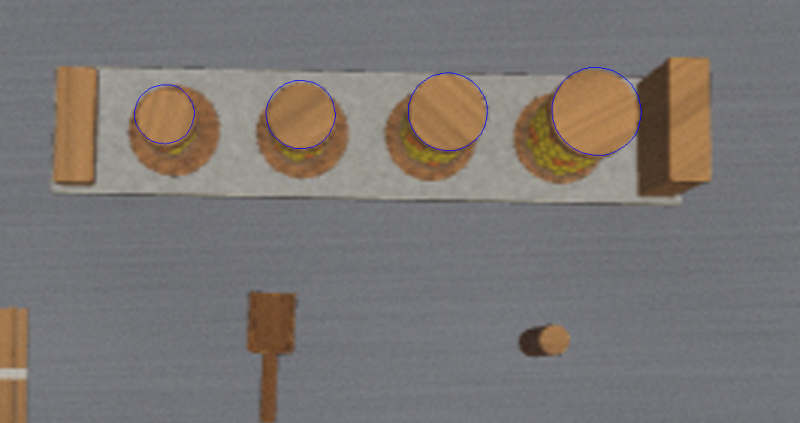

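View pics/s4.png

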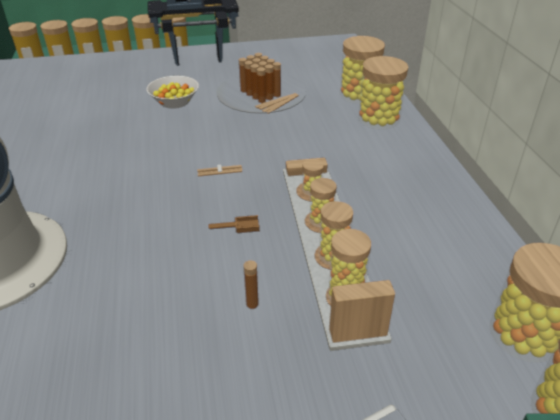

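All four jars stand on their mats in order, within about 4 mm. The tube is still at its starting pixel and the arm is clear.

```bash
python3 -c "
from rig import ctrl
print(ctrl.finish_job())"
```

```text
the job is handed in; nothing more can be done
None
```

I set the four jars on the mats in height order and handed the job in at about 29 s. Jar_1 is on mat_d beside the tall block, then jar_2 on mat_c, jar_3 on mat_b and jar_4 on mat_a. I lowered each until the wrist force showed contact before letting go.

- **Jar positions:** in the last top picture the jar centres were within about 4 mm of the mat centres, against the 13 mm allowed. The worst was jar_4, about 3.6 mm off.
- **Jars upright, tube in place:** all four looked upright in the side picture. The honey tube was detected within about a pixel of where it started.
- **Arm:** it ended clear of everything, with the gripper open.
- **Disagreements:** in the side picture taken before I put jar_3 down, it looked about 2–4 mm further out in x than the calculated spot. I moved it back 2 mm. No checks failed.

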